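# Hold a bearing over the drip pan with tongs

## Task

I want to spray a bearing clean over the drip pan, but the green-lidded jar is in the way: lift it out and set it down gently, upright and released, in the middle of the round cork coaster. Then grip the red-handled spring tongs, close their jaws on the bearing that lies on the bench, never touching the bearing with the gripper itself, and lift it. Finish still holding it in the tongs, motionless, with the whole bearing over the pan and at least 10 cm above the bench.

Things in the scene. Friction and masses are not known exactly. Their poses are not given: they have to be found in the camera images.
- jar: closed clear jar with a green lid, 66 mm across the body and 63 mm across the lid, 84 mm tall, about 0.25 kg, solid; the lid is fixed and fills the top 10 mm. It stands in the drip pan at the start. Origin: centre of its underside, z up its axis.
- pan: shallow open aluminium drip pan, 173 mm along its x, 243 mm along its y, floor 2 mm thick, upright thin walls, rim 36 mm high, about 0.3 kg, loose on the bench. Origin: centre of its underside.
- coaster: round cork coaster fixed on the bench, 120 mm across, 5 mm thick. Origin: centre of its underside.
- bearing: steel ball bearing lying flat on the bench, a ring 52 mm across and 15 mm thick, about 0.12 kg. Origin: centre of its underside.
- tongs: spring tongs lying flat on the bench, 130 g: steel arms from a round dark pivot, red ribbed grips, black rubber jaws. Origin on the underside, midway between the grips; x points from grips to jaws, y across the arms (they close along it), z up. Pivot knuckle 26 mm across, 22 mm tall, at x = -100 mm; jaw tips at x = +120 mm. Weight balances about 10 mm behind the origin.
- tongs_grip (a point): midway between the tongs' red grips, 15 mm above their underside. The grips reach 25 mm either way along x and z = 0 to 30 mm; left alone they stand 60 mm apart over their outsides, 44 to 45 mm when the jaws meet the bearing. The spring pushes each outward with about 10 N open, 12 N on the bearing: grips squeezed by about 5 mm stay in the hand with the jaws still open.
- tongs_jaws (a point): midway between the tongs' jaws, at the tongs' x = +100 mm, y = 0, 8.5 mm above their underside; same axes. The jaws close twice as far as the grips: 84 mm apart when open (about 76 mm between their tips), 52 mm on the bearing. They are blades from z = 2 to 15 mm, in a shallow V that centres a round part here.
- battery_charger: fixed black charger box that stands on the bench between bearing and coaster and never moves: 170 mm deep, 250 mm wide, 131 mm tall with a handle to about 165 mm. Origin about under its middle; turned a little, its left side reaches to y = +0.06 m, its front with the knobs to x = 0.46 m. Keep gripper, jar and the long tongs clear of it, also when turning them.
- tongs_left (a joint): angle that each arm of the tongs has closed, rad: 0 = fully open, about 0.08 = jaws meeting the 52 mm bearing, 0.125 = fully closed with nothing between (the two arms move together).
There are look-alikes about, which are no part of the job. Of the things that look like the jar, take the one that is nearest to the robot's base at the start.

How it is judged:
On the way, in this order (a step that is already met when the one before it is completed fails the run):
1. the jar stands upright and released on the coaster while the bearing still lies on the bench (horizontal distance between jar and coaster below 0.03 m and height (world z) of jar below 0.012 m and angle between jar's own z axis and vertical below 0.1 rad and contact force between jar and the fingers below 0.1 N and linear speed of jar below 0.03 m/s and height (world z) of bearing below 0.01 m), for 0.2 s.
2. the bearing is lifted off the bench in the jaws of the tongs (contact force between tongs and bearing above 1 N and contact force between tongs and the fingers above 1 N and contact force between bearing and the fingers below 0.1 N and height (world z) of bearing above 0.02 m), for 0.2 s.
At the end, for the whole second after the job is handed in: Jar upright (0.1 rad), released, within 30 mm of the coaster's middle. Gripper holds tongs and tongs hold bearing (over 1 N each), these two touching nothing else; bearing still, its centre within 60 mm (pan x) and 93 mm (pan y) of the pan's middle, its underside over 97 mm above the bench (horizontal distance between jar and coaster below 0.03 m and height (world z) of jar below 0.012 m and angle between jar's own z axis and vertical below 0.1 rad and contact force between each of jar, bearing and the fingers below 0.1 N and linear speed of each of jar, bearing below 0.03 m/s and contact force between tongs and bearing above 1 N and contact force between tongs and the fingers above 1 N and x of bearing in the frame of pan between -0.06 and 0.06 m and y of bearing in the frame of pan between -0.093 and 0.093 m and contact force between each of bearing, tongs and pan below 0.1 N and contact force between each of bearing, tongs and jar below 0.1 N and contact force between bearing and the arm below 0.1 N and height (world z) of bearing above 0.097 m); the arm keeps its last pose, push and grip.
It fails at once if the gripper or arm touches the bearing (contact force between bearing and the fingers above 0.5 N or contact force between bearing and the arm above 0.5 N).
It fails at once if the jar is tipped over (more than 0.6 rad) (angle between jar's own z axis and vertical above 0.6 rad).
It fails at once if the jar is dropped or slammed onto the coaster (over 0.45 m/s within 35 mm of it) (horizontal distance between jar and coaster below 0.1 m and height (world z) of jar below 0.04 m and linear speed of jar above 0.45 m/s).
It also fails if it takes over 67 s, if anything falls off the work surface, if the arm or the gripper's body presses on something with over 40 N, if the wrist force passes 120 N, or if a joint passes its speed limit or range.

## Robot

A 7-joint arm with a two-finger parallel gripper is mounted at the origin on a cart in front of the work surface, level with it; the furniture and walls round the work are solid. World frame = base frame: x ahead of the robot, y to its left, z up, the work surface at z = 0. Lengths are in m, angles in rad, forces in N, time in s.
With the tool pointing down it reaches from about 0.425 to 0.825 m from the base axis. Payload 3.6 kg.
Tool frame: the origin (TCP) lies between the finger pads; the fingertips stand 14 mm ahead of it and the grasp point (between the pads) lies 5 mm behind it (bot.tcp_to_tips is the distance from the TCP to the fingertips, in m); z points along the fingers, y is the line along which they close (so a half turn about z gives the same grasp; the last joint's range is limited). The gripper opens to 85 mm and grips with 20 to 120 N. Pads are 22 mm wide; open, the fingers measure 114 mm over their backs; the gripper's body (76 mm by 85 mm) begins 54 mm behind the grasp point. The pads swing forward as they close: fully open they stand 13 mm farther back than shut.
Start: joints at [1.292, 0.615, -0.013, 1.423, 0.008, 1.103, -0.04], TCP at [0.163, -0.629, 0.245] pointing down, gripper open.
Joint ranges: [-3.12, 3.12], [-0.3, 2.06], [-1.34, 1.32], [0.26, 2.42], [-1.36, 4.5], [0.01, 1.98], [-2.84, 2.84]. Speed limits (rad/s): [2.79, 2.79, 3.14, 3.14, 3.14, 3.14, 3.14].

## Interface

Orientations are given as [roll, pitch, yaw] about the fixed x, y, z axes, in that order (R = Rz(yaw) Ry(pitch) Rx(roll)).
In Python, from station import status, optics, bot gives the robot as it stands.
- The arm moves only by the tool play_rows, never from a script. Its argument "increments" is text: rows parted by semicolons, each of 5 numbers parted by spaces: the shift along the tool's x, y, z in parts of the range, where 1.0 means 75 cm, then the turn about the tool's z in fractions of the full range, 1 being pi rad, then the opening, from 0 (shut) to 1 (fully open). In form: x y z yaw fingers; .... A call has 1 to 10 rows; each row is the pose to reach, as a shift and turn from the pose commanded when the call began, along the tool's axes at that moment; what a row does not reach only later rows make up. A row lasts 1/12 s, in which the tool goes at most 41.7 mm and 7.16 degrees, less where a joint would pass 70% of its speed; a pose out of reach is approached as far as the arm can. Shift and turn numbers lie between -1 and 1, and a call with a number outside is refused. A call with a gripper value outside its range is refused whole. The fingers move at their own pace and stop on an object; "grip_force" is the grip in N (left out, the last holds). Time passes only in rows, so rows that repeat a pose let the fingers close. It gives the time, the measured TCP pose, the force, the opening and the grip force at its end, in the units of the state.
- status.state(): the state, without advancing time (a new reading comes with each control period).
- optics.camera(name): name is "scene" or "top" or "wrist"; returns (picture, depth): 400x640x3 uint8, red, green, blue; 400x640 float32, m along the optical axis (not along the pixel's ray), 0 where there is no reading.
- optics.calibration(name): a dict with "intrinsics" (3x3 intrinsics, pixels), "D" ([k1, k2, p1, p2, k3] as OpenCV has them; the pictures are not rectified), "R" (3x3) and "t" (3): a world point X has camera coordinates R X + t. Camera axes: x right, y down, z forward; pixel columns grow to the right and rows downward; lengths in m; the calibration is good to about 2 mm. A picture is of the moment at which its call begins: read the wrist's pose just before it. calibration takes no time and is no camera call; for the wrist camera it gives the pose at the moment of the call.
- bot.finish_job(): hands the job in; it is judged then, once.
The state is a dict: "time_s": time; "joint_pos": joint angles; "joint_vel": joint speeds; "effort": joint torques, N m; "position": TCP position; "tool_rot": TCP orientation; "force": force on the tool from outside, world axes, zero at the start; "torque": the same for the moment, N m; "opening": finger opening in m; "finger_force": force on a finger pad.
Only numpy, scipy, OpenCV 4.12 (cv2) and the standard library are available. Lean on these libraries where they do the work, as an engineer would, in place of code of your own. Each camera call takes 0.05 s, during which the arm holds its last target. There are 200 camera calls.

## Working session

There is one attempt and no reset: what is moved stays moved. The work goes in short steps, Python scripts to look and compute and a tool call to move; the robot and the scene stay as the last step left them, time stands still between calls to the robot, and variables do not carry over. Pictures are saved under pics/ and viewed, at most 12 in all, crops included, and the job is handed in when it is done.

Besides the shell and the picture viewer there is one more tool, called by a JSON object that holds its "method" and its "body", one argument or row to a line. play_rows: Moves the arm, as the interface text tells. Its arguments: {"type":"object","properties":{"increments":{"type":"string"},"grip_force":{"type":"number"}},"required":["increments"]}

```bash
mkdir -p pics; ls; cat > h.py <<'E'
import numpy as np, cv2
from station import status, optics, bot
def grab(n):
    c=optics.calibration(n); im,d=optics.camera(n); return im,d,c
def world(px,d,c):
    px=np.atleast_2d(np.asarray(px,float)); K=np.array(c["intrinsics"],float)
    u=cv2.undistortPoints(px.reshape(-1,1,2),K,np.array(c["D"],float)).reshape(-1,2)
    return u,np.array(c["R"]),np.array(c["t"]).ravel()
def plane(px,z,c):
    u,R,t=world(px,0,c); o=-R.T@t; r=np.c_[u,np.ones(len(u))]@R
    return o+r*((z-o[2])/r[:,2:3])
def deep(px,d,c):
    u,R,t=world(px,0,c); p=np.atleast_2d(px).astype(int); D=d[p[:,1],p[:,0]]
    return (np.c_[u,np.ones(len(u))]*D[:,None]-t)@R
E
python3 - <<'E'
from h import *
s=status.state(); print({k:np.round(v,3).tolist() for k,v in s.items()})
for n in("scene","top"):
    im,d,c=grab(n); cv2.imwrite(f"pics/{n}0.png",im[...,::-1]); np.savez(f"{n}0.npz",im=im,d=d,**{k:np.array(v) for k,v in c.items()})
    print(n,np.round(c["R"],2).tolist(),np.round(-np.array(c["R"]).T@np.array(c["t"]).ravel(),3))
E
```

```text
pics
{'time_s': 0.0, 'joint_pos': [1.291, 0.616, -0.013, 1.425, 0.008, 1.103, -0.04], 'joint_vel': [-0.001, 0.001, 0.0, -0.001, 0.002, -0.0, -0.002], 'effort': [0.0, -46.921, 0.259, -17.103, 0.01, 0.01, -0.0], 'position': [0.162, -0.629, 0.244], 'tool_rot': [-3.139, 0.0, 0.253], 'force': [-0.504, -0.204, -0.597], 'torque': [-0.014, -0.007, 0.027], 'finger_force': 0.0, 'opening': 0.085}
scene [[-0.5, -0.87, 0.02], [-0.62, 0.34, -0.71], [0.61, -0.37, -0.71]] [-0.285  0.563  1.008]
top [[0.44, -0.9, 0.0], [-0.83, -0.4, -0.39], [0.35, 0.17, -0.92]] [ 0.017 -0.152  1.329]
```

View pics/scene0.png

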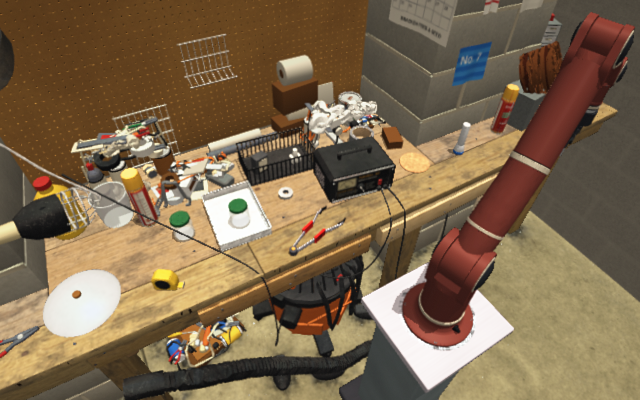

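View pics/top0.png

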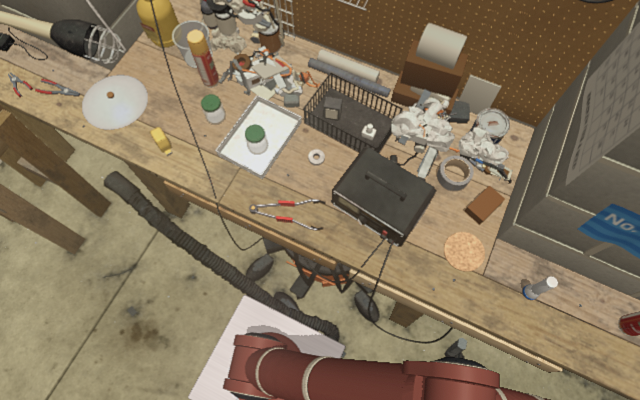

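The pan jar is at top (256,138) and scene (238,207). The look-alike jar stands outside the pan at top (212,107) and scene (181,226). The bearing is at top (316,156), with a grey ring at (455,175) as its look-alike. The tongs are at top (285,210), with pliers at (40,87) as look-alike. The coaster is at top (465,251). I'll measure these and take one close crop.

```bash
cat > m.py <<'E'
from h import *
def load(n):
    z=np.load(f"{n}0.npz"); return z["im"],z["d"],{k:z[k] for k in("intrinsics","D","R","t")}
def blobs(mask,mn=20):
    n,l,s,ce=cv2.connectedComponentsWithStats(mask.astype(np.uint8)); return [(l==i,ce[i],s[i]) for i in range(1,n) if s[i,4]>=mn]
if __name__=="__main__":
  for n in("top","scene"):
    im,d,c=load(n); h=cv2.cvtColor(im,cv2.COLOR_RGB2HSV); H,S,V=h[...,0],h[...,1],h[...,2]
    for nm,m,z in(("green",(H>55)&(H<90)&(S>100),0.085),("red",((H<6)|(H>174))&(S>170)&(V>110),0.03),("cork",(H>8)&(H<20)&(S>70)&(V>190),0.005)):
        for b,ce,s in blobs(m,25):
            p=plane(ce,z,c)[0]; q=np.median(deep(np.argwhere(b)[:,::-1],d,c),0)
            if 0.2<p[0]<1.1 and abs(p[1])<1: print(n,nm,np.round(ce),s[4],s[2:4],np.round(p,3),np.round(q,3),"r",round(np.hypot(p[0],p[1]),3))
  im,d,c=load("top")
  for nm,px in(("bear",(309,156)),("bear",(316,149)),("bear",(316,162)),("bear",(324,156)),("pivot",(254,209)),("tip1",(321,202)),("tip2",(321,229)),("pan",(259,98)),("pan",(302,117)),("pan",(262,174)),("pan",(217,155)),("cord",(195,80)),("cord",(218,180))):
    print(nm,px,np.round(deep(px,d,c),3)[0],np.round(plane(px,0.01,c),3)[0])
  a=cv2.resize(im[80:270,190:500],None,fx=2.58,fy=2.58,interpolation=cv2.INTER_CUBIC); cv2.imwrite("pics/crop.png",a[...,::-1])
E
python3 m.py
```

```text
top cork [522. 153.] 28 [7 8] [ 0.935 -0.424  0.005] [ 0.939 -0.426 -0.001] r 1.026
top cork [456. 169.] 26 [11  8] [ 0.785 -0.254  0.005] [ 0.79  -0.253 -0.001] r 0.826
top cork [464. 251.] 1246 [41 40] [ 0.543 -0.364  0.005] [ 0.542 -0.364  0.004] r 0.654
top cork [303. 247.] 41 [34 17] [0.345 0.068 0.005] [ 0.361  0.079 -0.059] r 0.351
top cork [367. 278.] 42 [18  9] [ 0.343 -0.14   0.005] [ 0.361 -0.14  -0.066] r 0.371
top cork [402. 295.] 95 [44 22] [ 0.344 -0.248  0.005] [ 0.36  -0.255 -0.064] r 0.424
top cork [544. 361.] 88 [36 19] [ 0.346 -0.657  0.005] [ 0.361 -0.681 -0.055] r 0.742
scene green [237. 206.] 195 [18 14] [0.583 0.358 0.085] [0.58  0.358 0.087] r 0.684
scene green [179. 219.] 224 [19 15] [0.618 0.539 0.085] [0.618 0.54  0.084] r 0.82
scene red [505. 105.] 42 [11 12] [ 0.637 -0.997  0.03 ] [ 0.531 -0.815  0.148] r 1.183
scene red [146. 195.] 49 [ 8 18] [0.839 0.611 0.03 ] [0.722 0.607 0.132] r 1.038
scene red [308. 226.] 59 [11 11] [0.438 0.179 0.03 ] [0.443 0.176 0.025] r 0.473
scene red [319. 235.] 42 [11 14] [0.39  0.164 0.03 ] [0.393 0.164 0.028] r 0.423
scen
[... 4020 characters left out ...]
0.622 0.185 0.01 ]
bear (316, 149) [ 0.661  0.18  -0.004] [0.654 0.176 0.01 ]
bear (316, 162) [0.61  0.154 0.015] [0.612 0.155 0.01 ]
bear (324, 156) [0.641 0.141 0.014] [0.643 0.142 0.01 ]
pivot (254, 209) [0.384 0.252 0.017] [0.386 0.254 0.01 ]
tip1 (321, 202) [0.496 0.081 0.011] [0.496 0.081 0.01 ]
tip2 (321, 229) [0.418 0.043 0.008] [0.418 0.043 0.01 ]
pan (259, 98) [0.737 0.429 0.024] [0.745 0.435 0.01 ]
pan (302, 117) [ 0.752  0.277 -0.009] [0.742 0.271 0.01 ]
pan (262, 174) [0.492 0.282 0.032] [0.5   0.289 0.01 ]
pan (217, 155) [ 0.501  0.456 -0.002] [0.496 0.451 0.01 ]
cord (195, 80) [ 0.721  0.678 -0.004] [0.713 0.669 0.01 ]
cord (218, 180) [ 0.426  0.408 -0.003] [0.422 0.403 0.01 ]
```

View pics/crop.png

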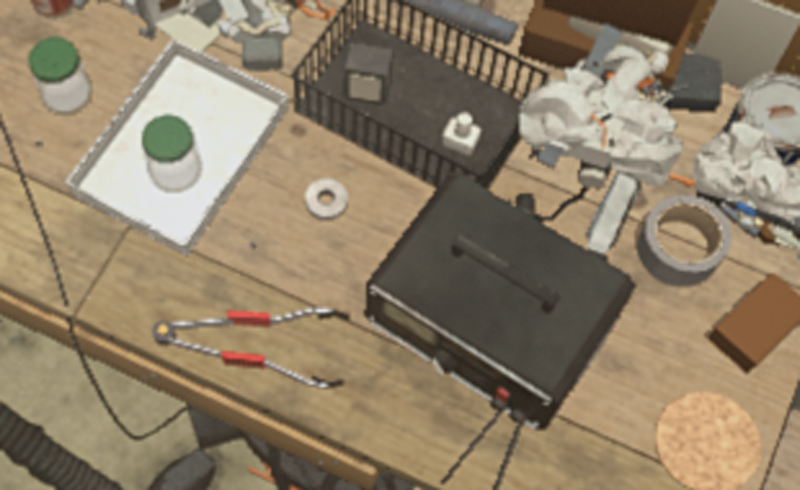

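The crop confirms the green-lidded jar standing in the pan at crop (172,150), world (0.58,0.36), r = 0.68 m against 0.82 m for the other. The bearing is at crop (326,198). The tongs' pivot is at (163,333), with jaws pointing right. The coaster is at (708,440). Next I'll plan the move to the jar.

```bash
cat > go.py <<'E'
import sys,numpy as np
from station import status
def show(targets):
    s=status.state(); p=np.array(s["position"]); r=s["tool_rot"]
    from scipy.spatial.transform import Rotation as Ro
    R=Ro.from_euler("xyz",r).as_matrix(); print("t",round(s["time_s"],2),"p",p.round(4),"rpy",np.round(r,3),"open",round(s["opening"],4),"ff",round(s["finger_force"],1),"F",np.round(s["force"],1))
    for x,y,z,w in targets:
        dw=(w-r[2]+np.pi)%(2*np.pi)-np.pi
        print((x,y,z,w),"->",np.round(100*R.T@(np.array([x,y,z])-p),2),"turn",round(-dw,3))
if __name__=="__main__": show([tuple(map(float,a.split(","))) for a in sys.argv[1:]])
E
python3 go.py .50,-.25,.27,.7 .583,.358,.27,1.25
```

```text
t 0.1 p [ 0.1624 -0.6287  0.2442] rpy [-3.139  0.     0.253] open 0.0853 ff 0.0 F [-1.   0.4  0. ]
(0.5, -0.25, 0.27, 0.7) -> [ 42.16 -28.22  -2.51] turn -0.447
(0.583, 0.358, 0.27, 1.25) -> [ 65.41 -85.01  -2.38] turn -0.997
```

Units first: shifts go in shares of 75 cm and turns go in shares of pi rad. So 42 cm / 75 = 0.56, -28 cm / 75 = -0.3733, -0.45 rad / 3.1416 = -0.1432.

{"method": "play_rows", "body": {
  "increments": "0.14 -0.0933 -0.0333 -0.0318 1; 0.56 -0.3733 -0.0333 -0.1432 1; 0.56 -0.3733 -0.0333 -0.1432 1; 0.56 -0.3733 -0.0333 -0.1432 1; 0.56 -0.3733 -0.0333 -0.1432 1; 0.56 -0.3733 -0.0333 -0.1432 1; 0.56 -0.3733 -0.0333 -0.1432 1; 0.56 -0.3733 -0.0333 -0.1432 1; 0.56 -0.3733 -0.0333 -0.1432 1; 0.56 -0.3733 -0.0333 -0.1432 1"
}}

```text
time_s: 0.93
position: [0.4404, -0.3178, 0.2669]
tool_rot: [-3.141, 0.0, 0.703]
force: [1.4, -0.7, 0.4]
opening: 0.0858
finger_force: 0.0
```

```bash
python3 go.py .50,-.25,.27,.7 .56,.33,.26,1.25
```

```text
t 0.93 p [ 0.4404 -0.3178  0.2669] rpy [-3.141  0.     0.703] open 0.0858 ff 0.0 F [ 1.4 -0.7  0.4]
(0.5, -0.25, 0.27, 0.7) -> [ 8.93 -1.32 -0.31] turn 0.003
(0.56, 0.33, 0.26, 1.25) -> [ 50.99 -41.71   0.7 ] turn -0.547
```

To row units: 51 cm / 75 = 0.68, -41.5 cm / 75 = -0.5533, -0.55 rad / 3.1416 = -0.1751.

{"method": "play_rows", "body": {
  "increments": "0.68 -0.5533 0 -0.1751 1; 0.68 -0.5533 0 -0.1751 1; 0.68 -0.5533 0 -0.1751 1; 0.68 -0.5533 0 -0.1751 1; 0.68 -0.5533 0 -0.1751 1; 0.68 -0.5533 0 -0.1751 1; 0.68 -0.5533 0 -0.1751 1; 0.68 -0.5533 0 -0.1751 1; 0.68 -0.5533 0 -0.1751 1; 0.68 -0.5533 0 -0.1751 1"
}}

```text
time_s: 1.77
position: [0.5161, 0.0917, 0.2669]
tool_rot: [-3.141, 0.001, 1.253]
force: [0.2, -0.8, -0.0]
opening: 0.0851
finger_force: 0.0
```

```bash
python3 go.py .56,.3,.26,1.25
```

```text
t 1.77 p [0.5161 0.0917 0.2669] rpy [-3.141e+00  1.000e-03  1.253e+00] open 0.0851 ff 0.0 F [ 0.2 -0.8 -0. ]
(0.56, 0.3, 0.26, 1.25) -> [21.16 -2.35  0.67] turn 0.003
```

To row units: 21 cm / 75 = 0.28, -2.5 cm / 75 = -0.0333.

{"method": "play_rows", "body": {
  "increments": "0.28 -0.0333 0 0 1; 0.28 -0.0333 0 0 1; 0.28 -0.0333 0 0 1; 0.28 -0.0333 0 0 1; 0.28 -0.0333 0 0 1; 0.28 -0.0333 0 0 1; 0.28 -0.0333 0 0 1; 0.28 -0.0333 0 0 1; 0.28 -0.0333 0 0 1"
}}

```text
time_s: 2.52
position: [0.5587, 0.2949, 0.2667]
tool_rot: [3.141, 0.002, 1.25]
force: [-0.0, 0.2, -0.7]
opening: 0.0852
finger_force: 0.0
```

```bash
python3 - <<'E'
from h import *
im,d,c=grab("wrist"); cv2.imwrite("pics/w1.png",im[...,::-1]); np.savez("wrist0.npz",im=im,d=d,**{k:np.array(v) for k,v in c.items()})
print(np.round(c["R"],2).tolist(),np.round(-np.array(c["R"]).T@np.array(c["t"]).ravel(),3))
E
python3 go.py .583,.358,.16,1.25
```

```text
[[0.95, -0.32, -0.0], [-0.3, -0.91, 0.29], [-0.09, -0.28, -0.96]] [0.583 0.365 0.395]
t 2.57 p [0.5588 0.2947 0.267 ] rpy [3.141e+00 2.000e-03 1.250e+00] open 0.0856 ff 0.0 F [ 1.1 -0.1 -0.3]
(0.583, 0.358, 0.16, 1.25) -> [ 6.79  0.29 10.68] turn -0.0
```

View pics/w1.png

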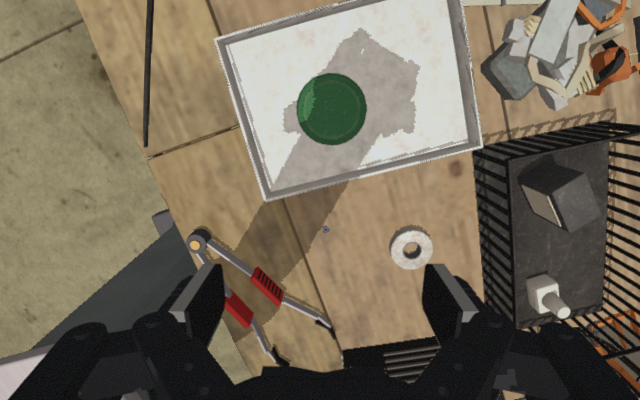

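The wrist view shows the lid at (332,108) inside the pan and the bearing at (412,248). The tongs' pivot is at (199,241), red grips at (267,286) and (237,309), and jaws at (325,322) and (277,357).

```bash
python3 - <<'E'
from m import *
im,d,c=load("wrist"); h=cv2.cvtColor(im,cv2.COLOR_RGB2HSV); H,S,V=h[...,0],h[...,1],h[...,2]
for b,ce,s in blobs((H>50)&(H<90)&(S>100),500):
    cn=max(cv2.findContours(b.astype(np.uint8),0,2)[0],key=cv2.contourArea); hu=cv2.convexHull(cn)[:,0]; P=plane(hu,0.086,c)
    print("lid",cv2.minEnclosingCircle(P[:,:2].astype(np.float32)),np.median(deep(np.argwhere(b)[:,::-1],d,c),0).round(3))
rp=[]
for b,ce,s in blobs(((H<6)|(H>174))&(S>150)&(V>70),100):
    q=deep(np.argwhere(b)[:,::-1],d,c); top=q[q[:,2]>0.024]; 
    if len(top)>20:
        print("red",ce.round(),s[4],np.median(top,0).round(4),len(top)); l=cv2.fitLine(top[:,:2].astype(np.float32),2,0,.01,.01).ravel(); print(" dir",np.degrees(np.arctan2(l[1],l[0])).round(1),"ext",np.ptp(top@[l[0],l[1],0]).round(4))
# bearing: pixels with z 0.009..0.02 near (0.63,.165); pivot near; pan rim
yy,xx=np.mgrid[0:400,0:640]; px=np.c_[xx.ravel(),yy.ravel()]; Q=deep(px,d,c)
def near(x,y,r,z0,z1): return Q[(np.hypot(Q[:,0]-x,Q[:,1]-y)<r)&(Q[:,2]>z0)&(Q[:,2]<z1)&(d.ravel()>0)]
B=near(.631,.165,.05,.010,.025); print("bearing",cv2.minEnclosingCircle(B[:,:2].astype(np.float32)),np.median(B,0).round(4),(B[:,:2].max(0)+B[:,:2].min(0))/2)
V_=near(.384,.252,.03,.018,.03); print("pivot",cv2.minEnclosingCircle(V_[:,:2].astype(np.float32)),np.median(V_,0).round(4))
print("px heights",[deep(p,d,c)[0].round(4).tolist() for p in((199,241),(325,322),(277,357),(331,332),(287,361))])
cr=plane(np.array([(217,40),(265,198),(482,147)]),0.036,c)[:,:2]; print("pan",cr.round(3),np.linalg.norm(np.diff(cr,axis=0),axis=1),"centre",(cr[0]+cr[2])/2, np.degrees(np.arctan2(*(cr[0]-cr[1])[::-1])))
C=near(.55,-.0,.16,.12,.14); print("charger top bounds",C.min(0),C.max(0),len(C)) if len(C) else 0
E
```

```text
lid ((0.5871207118034363, 0.35656946897506714), 0.0299787949770689) [0.588 0.362 0.087]
lid ((0.5870704054832458, 0.3560439348220825), 0.023099489510059357) [0.588 0.357 0.086]
red [266. 286.] 476 [0.446  0.1786 0.029 ] 273
 dir -67.3 ext 0.0487
red [239. 310.] 535 [0.3989 0.1596 0.029 ] 245
 dir 51.6 ext 0.2924
bearing ((0.6307795643806458, 0.1665656715631485), 0.027117159217596054) [0.6301 0.1683 0.0144] [0.63030072 0.16606502]
pivot ((0.39319419860839844, 0.25180286169052124), 0.022812996059656143) [0.3882 0.2582 0.0215]
px heights [[0.392, 0.2612, 0.0215], [0.4975, 0.1014, 0.0135], [0.4147, 0.0639, 0.0086], [0.5004, 0.0848, 0.0148], [0.4219, 0.0457, -0.0004]]
pan [[0.503 0.454]
 [0.49  0.289]
 [0.728 0.269]] [0.16549409 0.23888794] centre [0.61560151 0.361571  ] 85.6333864575085
charger top bounds [0.6642904  0.02079677 0.12007951] [0.67134748 0.02543199 0.12374868] 26
```

To row units: 13 cm / 75 = 0.1733, 10 cm / 75 = 0.1333.

{"method": "play_rows", "body": {
  "increments": "0.0467 0.004 0 0 1; 0.0907 0.008 0.04 0 1; 0.0907 0.008 0.08 0 1; 0.0907 0.008 0.1333 0 1; 0.0907 0.008 0.1733 0 1; 0.0907 0.008 0.1733 0 1; 0.0907 0.008 0.1733 0 1; 0.0907 0.008 0.1733 0 1"
}}

```text
time_s: 3.23
position: [0.5869, 0.3599, 0.1397]
tool_rot: [3.139, -0.003, 1.251]
force: [-1.2, -0.2, 0.7]
opening: 0.0853
finger_force: 0.0
```

```bash
python3 - <<'E'
from m import *
im,d,c=grab("wrist"); h=cv2.cvtColor(im,cv2.COLOR_RGB2HSV); H,S,V=h[...,0],h[...,1],h[...,2]
for b,ce,s in blobs((H>50)&(H<90)&(S>100),500):
    cn=max(cv2.findContours(b.astype(np.uint8),0,2)[0],key=cv2.contourArea); P=plane(cv2.convexHull(cn)[:,0],0.086,c)
    print("lid",ce,cv2.minEnclosingCircle(P[:,:2].astype(np.float32)))
E
python3 go.py .586,.357,.053,1.25
```

```text
lid [324.21978022 229.03825804] ((0.587822437286377, 0.35759466886520386), 0.031609028577804565)
lid [324.52153667 240.52572759] ((0.5872055888175964, 0.3562203347682953), 0.02400030568242073)
t 3.28 p [0.5871 0.3605 0.1405] rpy [ 3.138 -0.005  1.251] open 0.0855 ff 0.0 F [-0.  -0.4  0.1]
(0.586, 0.357, 0.053, 1.25) -> [-0.41 -0.02  8.75] turn 0.001
```

To row units: 8.6 cm / 75 = 0.1147, 7 cm / 75 = 0.0933.

{"method": "play_rows", "body": {
  "increments": "-0.0033 0.0013 0.04 0 1; -0.0033 0.0013 0.0667 0 1; -0.0033 0.0013 0.0933 0 1; -0.0033 0.0013 0.1147 0 1; -0.0033 0.0013 0.1147 0 1; -0.0033 0.0013 0.1147 0 1; -0.0033 0.0013 0.1147 0 1"
}}

```text
time_s: 3.87
position: [0.587, 0.3585, 0.0541]
tool_rot: [3.139, -0.004, 1.252]
force: [-0.8, -0.2, 0.4]
opening: 0.0852
finger_force: 0.0
```

{"method": "play_rows", "body": {
  "increments": "0 0 0 0 0.6; 0 0 0 0 0.4; 0 0 0 0 0.4; 0 0 0 0 0.4; 0 0 0 0 0.4; 0 0 0 0 0.4",
  "grip_force": 40
}}

```text
time_s: 4.37
position: [0.5869, 0.3582, 0.0542]
tool_rot: [3.139, -0.004, 1.252]
force: [-0.5, -0.6, 5.6]
opening: 0.0667
finger_force: 43.5
```

To row units: -22 cm / 75 = -0.2933, -21 cm / 75 = -0.28.

{"method": "play_rows", "body": {
  "increments": "0 0 -0.0133 0 0.4; 0 0 -0.04 0 0.4; 0 0 -0.08 0 0.4; 0 0 -0.1333 0 0.4; 0 0 -0.1867 0 0.4; 0 0 -0.24 0 0.4; 0 0 -0.28 0 0.4; 0 0 -0.2933 0 0.4; 0 0 -0.2933 0 0.4; 0 0 -0.2933 0 0.4"
}}

```text
time_s: 5.2
position: [0.5845, 0.3566, 0.2696]
tool_rot: [-3.14, 0.003, 1.253]
force: [-0.1, 0.0, -4.0]
opening: 0.0663
finger_force: 45.9
```

```bash
python3 go.py .543,-.364,.275,1.25; python3 - <<'E'
from m import *
im,d,c=load("top"); h=cv2.cvtColor(im,cv2.COLOR_RGB2HSV); H,S,V=h[...,0],h[...,1],h[...,2]
b,ce,s=max(blobs((H>8)&(H<20)&(S>70)&(V>190),25),key=lambda t:t[2][4]); 
cn=max(cv2.findContours(b.astype(np.uint8),0,2)[0],key=cv2.contourArea); P=plane(cv2.convexHull(cn)[:,0],0.005,c); print(cv2.minEnclosingCircle(P[:,:2].astype(np.float32)))
E
```

```text
t 5.2 p [0.5845 0.3566 0.2696] rpy [-3.140e+00  3.000e-03  1.253e+00] open 0.0663 ff 45.9 F [-0.1  0.  -4. ]
(0.543, -0.364, 0.275, 1.25) -> [-69.75  18.56  -0.39] turn 0.003
((0.544350802898407, -0.36382073163986206), 0.06015436723828316)
```

{"method": "play_rows", "body": {
  "increments": "-0.02 0.0053 -0.0067 0 0.4; -0.06 0.016 -0.0067 0 0.4; -0.1093 0.0293 -0.0067 0 0.4; -0.16 0.0427 -0.0067 0 0.4; -0.2133 0.056 -0.0067 0 0.4; -0.2667 0.0707 -0.0067 0 0.4; -0.32 0.0853 -0.0067 0 0.4; -0.3733 0.0987 -0.0067 0 0.4; -0.4267 0.1133 -0.0067 0 0.4; -0.48 0.128 -0.0067 0 0.4"
}}

```text
time_s: 6.03
position: [0.5615, -0.0181, 0.2735]
tool_rot: [-3.136, 0.003, 1.252]
force: [1.2, 0.5, -2.7]
opening: 0.0662
finger_force: 46.0
```

```bash
python3 go.py .544,-.364,.275,1.25
```

```text
t 6.03 p [ 0.5615 -0.0181  0.2735] rpy [-3.136e+00  3.000e-03  1.252e+00] open 0.0662 ff 46.0 F [ 1.2  0.5 -2.7]
(0.544, -0.364, 0.275, 1.25) -> [-33.4    9.18  -0.11] turn 0.002
```

To row units: -32.5 cm / 75 = -0.4333, -31 cm / 75 = -0.4133.

{"method": "play_rows", "body": {
  "increments": "-0.0533 0.0147 0 0 0.4; -0.1067 0.0293 0 0 0.4; -0.16 0.044 0 0 0.4; -0.2133 0.0587 0 0 0.4; -0.2667 0.0733 0 0 0.4; -0.32 0.088 0 0 0.4; -0.3733 0.1027 0 0 0.4; -0.4133 0.1133 0 0 0.4; -0.4333 0.12 0 0 0.4; -0.4333 0.12 0 0 0.4"
}}

```text
time_s: 6.87
position: [0.543, -0.3592, 0.2719]
tool_rot: [-3.135, 0.005, 1.242]
force: [-0.9, 0.2, -4.0]
opening: 0.0664
finger_force: 46.0
```

To row units: 15 cm / 75 = 0.2, 14 cm / 75 = 0.1867.

{"method": "play_rows", "body": {
  "increments": "0 0 0.0133 0 0.4; 0 0 0.04 0 0.4; 0 0 0.08 0 0.4; 0 0 0.12 0 0.4; 0 0 0.16 0 0.4; 0 0 0.1867 0 0.4; 0 0 0.2 0 0.4; 0 0 0.2 0 0.4; 0 0 0.2 0 0.4"
}}

```text
time_s: 7.62
position: [0.548, -0.3503, 0.1257]
tool_rot: [-3.141, -0.001, 1.254]
force: [0.5, -0.6, -3.7]
opening: 0.0663
finger_force: 46.0
```

```bash
python3 go.py .544,-.364,.058,1.25
```

```text
t 7.62 p [ 0.548  -0.3503  0.1257] rpy [-3.141e+00 -1.000e-03  1.254e+00] open 0.0663 ff 46.0 F [ 0.5 -0.6 -3.7]
(0.544, -0.364, 0.058, 1.25) -> [-1.44  0.05  6.77] turn 0.004
```

To row units: 5.8 cm / 75 = 0.0773, -1.4 cm / 75 = -0.0187.

{"method": "play_rows", "body": {
  "increments": "-0.0093 0 0.0133 0 0.4; -0.0187 0 0.0333 0 0.4; -0.0187 0 0.0533 0 0.4; -0.0187 0 0.0667 0 0.4; -0.0187 0 0.0733 0 0.4; -0.0187 0 0.0773 0 0.4; -0.0187 0 0.0773 0 0.4; -0.0187 0 0.0773 0 0.4"
}}

```text
time_s: 8.28
position: [0.5441, -0.3648, 0.0686]
tool_rot: [3.14, -0.0, 1.253]
force: [0.9, 0.2, -2.1]
opening: 0.0663
finger_force: 46.0
```

```bash
python3 go.py .544,-.364,.0575,1.25
```

```text
t 8.28 p [ 0.5441 -0.3648  0.0686] rpy [ 3.14  -0.     1.253] open 0.0663 ff 46.0 F [ 0.9  0.2 -2.1]
(0.544, -0.364, 0.0575, 1.25) -> [ 0.07 -0.04  1.11] turn 0.003
```

To row units: 1.2 cm / 75 = 0.016, 1.1 cm / 75 = 0.0147.

{"method": "play_rows", "body": {
  "increments": "0 0 0.004 0 0.4; 0 0 0.008 0 0.4; 0 0 0.0107 0 0.4; 0 0 0.0133 0 0.4; 0 0 0.0147 0 0.4; 0 0 0.016 0 0.4; 0 0 0.016 0 0.4; 0 0 0.016 0 0.4"
}}

```text
time_s: 8.95
position: [0.5434, -0.3648, 0.0573]
tool_rot: [-3.142, 0.0, 1.253]
force: [-2.6, 0.9, 5.5]
opening: 0.0663
finger_force: 46.9
```

Force has gone from -4 N to +5.5 N, so the jar is on the coaster. I'll release it.

{"method": "play_rows", "body": {
  "increments": "0 0 0 0 0.85; 0 0 0 0 1; 0 0 0 0 1; 0 0 0 0 1; 0 0 0 0 1; 0 0 0 0 1"
}}

```text
time_s: 9.45
position: [0.5437, -0.3648, 0.0559]
tool_rot: [3.141, -0.0, 1.253]
force: [0.1, -0.5, -0.0]
opening: 0.0853
finger_force: 0.0
```

To row units: -21 cm / 75 = -0.28, -18 cm / 75 = -0.24.

{"method": "play_rows", "body": {
  "increments": "0 0 -0.0133 0 1; 0 0 -0.04 0 1; 0 0 -0.08 0 1; 0 0 -0.1333 0 1; 0 0 -0.1867 0 1; 0 0 -0.24 0 1; 0 0 -0.28 0 1; 0 0 -0.28 0 1; 0 0 -0.28 0 1; 0 0 -0.28 0 1"
}}

```text
time_s: 10.28
position: [0.543, -0.3646, 0.2659]
tool_rot: [-3.141, 0.0, 1.253]
force: [-0.5, 0.5, -0.2]
opening: 0.0852
finger_force: 0.0
```

```bash
python3 - <<'E'
from m import *
im,d,c=grab("wrist"); cv2.imwrite("pics/w2.png",cv2.resize(im,None,fx=.6,fy=.6)[...,::-1]); h=cv2.cvtColor(im,cv2.COLOR_RGB2HSV); H,S,V=h[...,0],h[...,1],h[...,2]
for b,ce,s in blobs((H>50)&(H<90)&(S>100),500):
    cn=max(cv2.findContours(b.astype(np.uint8),0,2)[0],key=cv2.contourArea); P=plane(cv2.convexHull(cn)[:,0],0.089,c); q=deep(np.argwhere(b)[:,::-1],d,c)
    print("lid",ce,cv2.minEnclosingCircle(P[:,:2].astype(np.float32)),np.median(q,0).round(3))
E
python3 go.py .50,-.0,.26,1.7 .44,.20,.26,1.94
```

```text
lid [324.92797784 179.61357341] ((0.5437790155410767, -0.3654339611530304), 0.030415071174502373) [ 0.549 -0.354  0.089]
lid [324.21712329 186.53493151] ((0.5432825088500977, -0.3663494288921356), 0.022615987807512283) [ 0.545 -0.365  0.088]
t 10.33 p [ 0.5426 -0.3645  0.2649] rpy [-3.139 -0.     1.253] open 0.0856 ff 0.0 F [-0.6  0.7 -0.5]
(0.5, -0.0, 0.26, 1.7) -> [ 33.29 -15.44   0.55] turn -0.447
(0.44, 0.2, 0.26, 1.94) -> [ 50.41 -27.39   0.59] turn -0.687
```

View pics/w2.png

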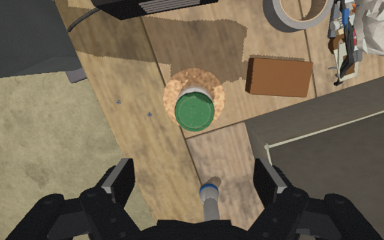

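The jar is upright and centred on the coaster, with the lid at (193,112) and 2 mm off centre. I'll move on to the tongs.

To row units: 50 cm / 75 = 0.6667, 33 cm / 75 = 0.44, -0.7 rad / 3.1416 = -0.2228.

{"method": "play_rows", "body": {
  "increments": "0.44 -0.2067 0.0067 -0.1273 1; 0.44 -0.2067 0.0067 -0.1273 1; 0.44 -0.2067 0.0067 -0.1273 1; 0.44 -0.2067 0.0067 -0.1273 1; 0.44 -0.2067 0.0067 -0.1273 1; 0.44 -0.2067 0.0067 -0.1273 1; 0.44 -0.2067 0.0067 -0.1273 1; 0.6667 -0.3667 0.0067 -0.2228 1; 0.6667 -0.3667 0.0067 -0.2228 1; 0.6667 -0.3667 0.0067 -0.2228 1"
}}

```text
time_s: 11.17
position: [0.4755, 0.0472, 0.2603]
tool_rot: [-3.138, -0.001, 1.958]
force: [0.8, 0.7, -0.5]
opening: 0.0851
finger_force: 0.0
```

```bash
python3 go.py .4235,.167,.26,1.955; python3 -c "
from station import bot; print(bot.tcp_to_tips)"
```

```text
t 11.17 p [0.4755 0.0472 0.2603] rpy [-3.138e+00 -1.000e-03  1.958e+00] open 0.0851 ff 0.0 F [ 0.8  0.7 -0.5]
(0.4235, 0.167, 0.26, 1.955) -> [13.06 -0.29  0.04] turn 0.003
0.014
```

To row units: 13 cm / 75 = 0.1733, 11.5 cm / 75 = 0.1533.

{"method": "play_rows", "body": {
  "increments": "0.0533 0 0 0 1; 0.1067 -0.0027 0 0 1; 0.1533 -0.004 0 0 1; 0.1733 -0.004 0.0267 0 1; 0.1733 -0.004 0.0667 0 1; 0.1733 -0.004 0.1067 0 1; 0.1733 -0.004 0.1333 0 1; 0.1733 -0.004 0.1333 0 1; 0.1733 -0.004 0.1333 0 1; 0.1733 -0.004 0.1333 0 1"
}}

```text
time_s: 12.0
position: [0.4263, 0.1656, 0.1621]
tool_rot: [3.141, -0.001, 1.953]
force: [0.5, 0.8, 0.2]
opening: 0.0855
finger_force: 0.0
```

```bash
python3 - <<'E'
from m import *
im,d,c=grab("wrist"); cv2.imwrite("pics/w3.png",im[...,::-1]); h=cv2.cvtColor(im,cv2.COLOR_RGB2HSV); H,S,V=h[...,0],h[...,1],h[...,2]
m=[]
for b,ce,s in blobs(((H<6)|(H>174))&(S>150)&(V>70),300):
    q=deep(np.argwhere(b)[:,::-1],d,c); t=q[(q[:,2]>.024)&(q[:,2]<.036)]
    if len(t)<50: continue
    l=cv2.fitLine(t[:,:2].astype(np.float32),2,0,.01,.01).ravel(); r=cv2.minAreaRect(t[:,:2].astype(np.float32))
    print("red",ce.round(),s[2:],np.median(t,0).round(4),"dir",np.degrees(np.arctan2(l[1],l[0])).round(1),r); m.append(r[0])
m=np.array(m)
if len(m)==2: e=m[1]-m[0]; print("mid",m.mean(0),"sep",np.linalg.norm(e),"perp",np.degrees(np.arctan2(e[1],e[0])))
E
python3 go.py .4235,.167,.018,1.955
```

```text
red [285. 191.] [ 12  65 700] [0.3965 0.1605 0.0294] dir -70.6 ((0.39691632986068726, 0.15885809063911438), (0.007732677273452282, 0.049208834767341614), 19.898740768432617)
red [349. 192.] [ 12  65 672] [0.4443 0.1783 0.0294] dir -67.5 ((0.4450400471687317, 0.1768970638513565), (0.00724591501057148, 0.049443233758211136), 22.742687225341797)
mid [0.42097819 0.16787758] sep 0.05139354747530632 perp 20.54829895993746
t 12.05 p [0.4267 0.1657 0.1626] rpy [ 3.14  -0.     1.953] open 0.0853 ff 0.0 F [ 0.3 -0.1 -0. ]
(0.4235, 0.167, 0.018, 1.955) -> [ 0.23 -0.27 14.46] turn -0.002
```

View pics/w3.png

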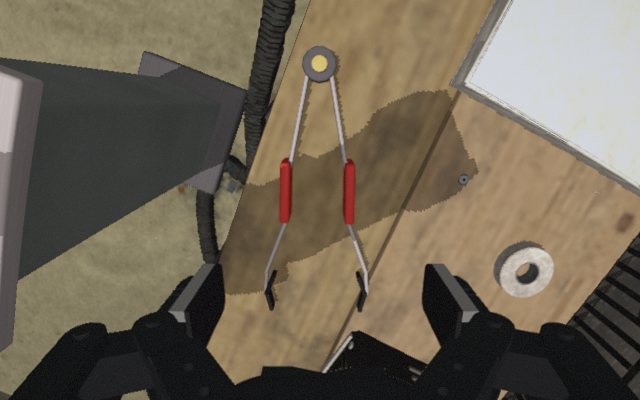

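The tongs' pivot is at (319,63), red grips at (285,191) and (349,192), and jaws at (270,290) and (363,290). They sit centred between the fingers, so I'll descend around the grips.

To row units: 14.4 cm / 75 = 0.192, 14 cm / 75 = 0.1867, 0.02 rad / 3.1416 = 0.0064.

{"method": "play_rows", "body": {
  "increments": "0.0027 -0.0027 0.0267 0.0064 1; 0.0053 -0.006 0.0667 0.0064 1; 0.0053 -0.006 0.1067 0.0064 1; 0.0053 -0.006 0.1467 0.0064 1; 0.0053 -0.006 0.1733 0.0064 1; 0.0053 -0.006 0.1867 0.0064 1; 0.0053 -0.006 0.192 0.0064 1; 0.0053 -0.006 0.192 0.0064 1; 0.0053 -0.006 0.192 0.0064 1"
}}

```text
time_s: 12.8
position: [0.4213, 0.1678, 0.0186]
tool_rot: [3.139, -0.0, 1.933]
force: [-0.1, -0.0, 1.2]
opening: 0.0852
finger_force: 0.0
```

```bash
python3 go.py .4212,.1678,.018,1.934
```

```text
t 12.8 p [0.4213 0.1678 0.0186] rpy [ 3.139 -0.     1.933] open 0.0852 ff 0.0 F [-0.1 -0.   1.2]
(0.4212, 0.1678, 0.018, 1.934) -> [ 0.01 -0.01  0.06] turn -0.001
```

{"method": "play_rows", "body": {
  "increments": "0 0 0 0 0.75; 0 0 0 0 0.7; 0 0 0 0 0.64; 0 0 0 0 0.64; 0 0 0 0 0.64; 0 0 0 0 0.64; 0 0 0 0 0.64",
  "grip_force": 60
}}

```text
time_s: 13.38
position: [0.4213, 0.1675, 0.0192]
tool_rot: [3.138, 0.001, 1.933]
force: [-0.6, -1.6, 9.0]
opening: 0.055
finger_force: 13.7
```

To row units: -8.5 cm / 75 = -0.1133, -8 cm / 75 = -0.1067.

{"method": "play_rows", "body": {
  "increments": "0 0 -0.0067 0 0.64; 0 0 -0.02 0 0.64; 0.0133 0.008 -0.04 0 0.64; 0.04 0.0267 -0.0667 0 0.64; 0.0667 0.0427 -0.0933 0 0.64; 0.0933 0.0587 -0.1067 0 0.64; 0.1067 0.0667 -0.1133 0 0.64; 0.1067 0.0667 -0.1133 0 0.64; 0.1067 0.0667 -0.1133 0 0.64"
}}

```text
time_s: 14.13
position: [0.4381, 0.2587, 0.1022]
tool_rot: [-3.14, 0.002, 1.933]
force: [-0.3, -0.8, -1.7]
opening: 0.0547
finger_force: 10.9
```

```bash
python3 go.py .4875,.2,.12,3.05; python3 - <<'E'
from h import *
im,d,c=grab("scene"); im2,_,_=grab("wrist")
cv2.imwrite("pics/s4.png",np.hstack([cv2.resize(im[150:300,180:420],(480,300)),cv2.resize(im2,(320,300))])[...,::-1])
E
```

```text
t 14.13 p [0.4381 0.2587 0.1022] rpy [-3.140e+00  2.000e-03  1.933e+00] open 0.0547 ff 10.9 F [-0.3 -0.8 -1.7]
(0.4875, 0.2, 0.12, 3.05) -> [-7.24  2.54 -1.77] turn -1.117
```

View pics/s4.png

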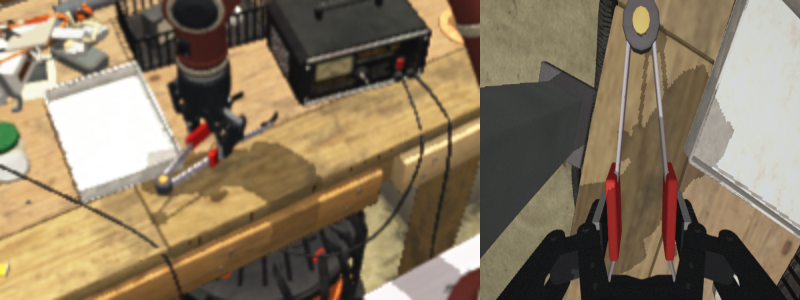

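The tongs are held between both fingers with the arms symmetric: pivot at (643,25), grips at (612,215) and (671,215). I'll rotate them so the jaws point forward.

To row units: -7 cm / 75 = -0.0933, -1.8 cm / 75 = -0.024, -1.1 rad / 3.1416 = -0.3501.

{"method": "play_rows", "body": {
  "increments": "0 0 -0.0067 -0.0159 0.64; 0 0 -0.0133 -0.0477 0.64; 0 0 -0.024 -0.0859 0.64; 0 0 -0.024 -0.1241 0.64; -0.0133 0.0053 -0.024 -0.1623 0.64; -0.0267 0.0093 -0.024 -0.2005 0.64; -0.04 0.0133 -0.024 -0.2387 0.64; -0.06 0.0213 -0.024 -0.2769 0.64; -0.08 0.028 -0.024 -0.3151 0.64; -0.0933 0.0333 -0.024 -0.3501 0.64"
}}

```text
time_s: 15.07
position: [0.4871, 0.1989, 0.119]
tool_rot: [-3.137, -0.002, 3.035]
force: [-0.2, 0.2, -2.4]
opening: 0.0553
finger_force: 10.9
```

{"method": "play_rows", "body": {
  "increments": "0 0 0 0 0.64; 0 0 0 0 0.64; 0 0 0 0 0.64"
}}

```text
time_s: 15.32
position: [0.4858, 0.203, 0.1201]
tool_rot: [-3.141, -0.002, 3.031]
force: [0.3, -0.0, -2.4]
opening: 0.0548
finger_force: 10.9
```

```bash
python3 go.py .531,.1755,.12,3.05; python3 - <<'E'
from m import *
n="wrist"; im,d,c=grab(n); np.savez("wrist0.npz",im=im,d=d,**{k:np.array(v) for k,v in c.items()}); cv2.imwrite("pics/w5.png",im[...,::-1])
E
```

```text
t 15.32 p [0.4858 0.203  0.1201] rpy [-3.141e+00 -2.000e-03  3.031e+00] open 0.0548 ff 10.9 F [ 0.3 -0.  -2.4]
(0.531, 0.1755, 0.12, 3.05) -> [-4.8  -2.23  0.01] turn -0.019
```

View pics/w5.png

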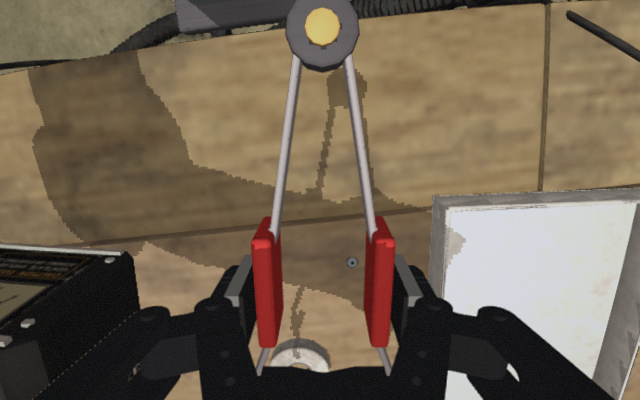

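The wrist view shows the pivot at (322,27), with grips at (266,290) and (381,290). The bearing peeks out below at (300,355). I'll measure the tongs' pose in the hand.

```bash
python3 - <<'E'
from m import *
im,d,c=load("wrist"); h=cv2.cvtColor(im,cv2.COLOR_RGB2HSV); H,S,V=h[...,0],h[...,1],h[...,2]
b,ce,s=max(blobs((H>18)&(H<32)&(S>120)&(np.mgrid[0:400,0:640][0]<70),40),key=lambda t:t[2][4] if abs(t[1][0]-322)<40 else 0)
pv=np.median(deep(np.argwhere(b)[:,::-1],d,c),0); print("pivot",ce,s[4],pv.round(4))
g=[]
for b,ce,s in blobs(((H<6)|(H>174))&(S>150)&(V>70),1000):
    q=deep(np.argwhere(b)[:,::-1],d,c); t=q[q[:,2]>np.percentile(q[:,2],60)-.004]
    r=cv2.minAreaRect(t[:,:2].astype(np.float32)); f=np.linalg.lstsq(np.c_[t[:,:2]-t[:,:2].mean(0),np.ones(len(t))],t[:,2],rcond=None)[0]
    print("red",ce.round(),np.round(r[0],4),np.round(r[1],4),"z",np.percentile(t[:,2],[10,50,90]).round(4),"slope",f.round(3)); g.append([*r[0],np.median(t[:,2])])
g=np.array(g); mid=g.mean(0); v=mid-pv; print("mid",mid.round(4),"len",np.hypot(v[0],v[1]),"angle",np.arctan2(v[1],v[0]),"sepdir",np.arctan2(*(g[0]-g[1])[1::-1]))
yy,xx=np.mgrid[0:400,0:640]; Q=deep(np.c_[xx.ravel(),yy.ravel()],d,c)
for lo,hi in((.05,.2),):
    P=Q[(d.ravel()>0)&(yy.ravel()<75)&(np.abs(xx.ravel()-322)<45)&(Q[:,2]>lo)&(Q[:,2]<hi)]
    print("knuckle",np.percentile(P,[5,50,95],axis=0).round(4).tolist())
E
```

```text
pivot [323.09356725  26.42105263] 171 [0.389  0.2142 0.1255]
red [267. 284.] [0.459  0.1874] [0.0166 0.1018] z [0.1288 0.1303 0.1311] slope [0.052 1.809 0.131]
red [379. 283.] [0.4631 0.2238] [0.1019 0.0163] z [0.1288 0.1302 0.1311] slope [-0.418 -2.163  0.131]
mid [0.461  0.2056 0.1302] len 0.07260923423715313 angle -0.11891775378970484 sepdir -1.6826533550428118
knuckle [[0.381, 0.2026, 0.1193], [0.3909, 0.2131, 0.1228], [0.4009, 0.2235, 0.1262]]
```

To row units: 5.5 cm / 75 = 0.0733, 5 cm / 75 = 0.0667.

{"method": "play_rows", "body": {
  "increments": "-0.0133 -0.0067 0 0 0.64; -0.0333 -0.016 0.0133 0 0.64; -0.0533 -0.024 0.0333 0 0.64; -0.0587 -0.0267 0.0533 0 0.64; -0.0587 -0.0267 0.0667 0 0.64; -0.0587 -0.0267 0.0733 0 0.64; -0.0587 -0.0267 0.0733 0 0.64; -0.0587 -0.0267 0.0733 0 0.64; -0.0587 -0.0267 0.0733 0 0.64"
}}

```text
time_s: 16.12
position: [0.5281, 0.1797, 0.0664]
tool_rot: [3.14, 0.001, 3.035]
force: [0.9, 0.5, -0.8]
opening: 0.0549
finger_force: 10.9
```

```bash
python3 go.py .5275,.178,.025,3.031; python3 - <<'E'
from h import *
im,d,c=grab("scene"); im2,d2,c2=grab("top")
np.savez("scene1.npz",im=im,d=d,**{k:np.array(v) for k,v in c.items()}); np.savez("top1.npz",im=im2,d=d2,**{k:np.array(v) for k,v in c2.items()})
cv2.imwrite("pics/s6.png",np.hstack([cv2.resize(im[160:260,240:340],(400,400),interpolation=2),cv2.resize(im2[120:220,260:360],(400,400),interpolation=2)])[...,::-1])
E
```

```text
t 16.12 p [0.5281 0.1797 0.0664] rpy [3.140e+00 1.000e-03 3.035e+00] open 0.0549 ff 10.9 F [ 0.9  0.5 -0.8]
(0.5275, 0.178, 0.025, 3.031) -> [ 0.04 -0.18  4.14] turn 0.004
```

View pics/s6.png

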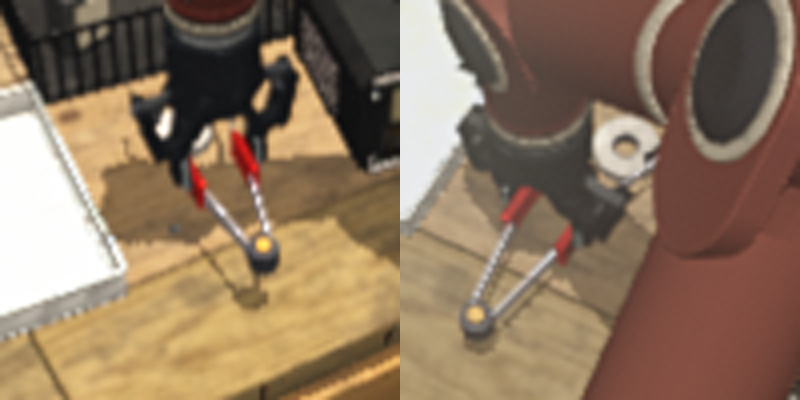

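The right half (top view) shows the bearing at crop (625,147), with one jaw beside it at (640,175). The pivot is at (475,318). I'll run a numeric check.

```bash
python3 - <<'E'
from m import *
for n,box in(("top",(260,360,180,220)),("scene",(290,320,200,240))):
    z=np.load(n+"1.npz"); im,d=z["im"],z["d"]; c={k:z[k] for k in("intrinsics","D","R","t")}
    h=cv2.cvtColor(im,cv2.COLOR_RGB2HSV); m=(h[...,0]>14)&(h[...,0]<32)&(h[...,1]>120)&(h[...,2]>150); k=np.zeros_like(m); k[box[2]:box[3],box[0]:box[1]]=1
    D=np.zeros_like(m); q=deep(np.argwhere(np.ones_like(m))[:,::-1],d,c)[:,2].reshape(400,640); mm=m&k&(q>.05)&(q<.09)
    p=np.argwhere(mm)[:,::-1]; print(n,len(p),p.mean(0),plane(p.mean(0),.0715,c),np.median(deep(p,d,c),0))
    if n=="top":
        Q=deep(np.argwhere(np.ones_like(m))[:,::-1],d,c); S=(np.hypot(Q[:,0]-.631,Q[:,1]-.166)<.04)&(Q[:,2]>.009)&(Q[:,2]<.02); print("bearing",cv2.minEnclosingCircle(Q[S,:2].astype(np.float32)),(Q[S].min(0)+Q[S].max(0))/2)
        g=(h[...,1]<45)&(h[...,2]>120); g[:150-5]=0; bl=[b for b in blobs(g,30) if abs(b[1][0]-316)<8 and abs(b[1][1]-156)<8]
        for b,ce,s in bl: print("grey",ce,s,plane([s[0]+s[2]/2-.5,s[1]+s[3]/2-.5],.013,c))
E
```

```text
<stdin>:6: RuntimeWarning: Mean of empty slice.
  ret = um.true_divide(
Traceback (most recent call last):
  File "h.py", line 13, in deep
    u,R,t=world(px,0,c); p=np.atleast_2d(px).astype(int); D=d[p[:,1],p[:,0]]
          ~~~~~^^^^^^^^
  File "h.py", line 7, in world
    u=cv2.undistortPoints(px.reshape(-1,1,2),K,np.array(c["D"],float)).reshape(-1,2)
      ~~~~~~~~~~~~~~~~~~~^^^^^^^^^^^^^^^^^^^^^^^^^^^^^^^^^^^^^^^^^^^^^
cv2.error: OpenCV(4.12.0) /io/opencv/modules/calib3d/src/undistort.dispatch.cpp:347: error: (-215:Assertion failed) CV_IS_MAT(_src) && CV_IS_MAT(_dst) && (_src->rows == 1 || _src->cols == 1) && (_dst->rows == 1 || _dst->cols == 1) && _src->cols + _src->rows - 1 == _dst->rows + _dst->cols - 1 && (CV_MAT_TYPE(_src->type) == CV_32FC2 || CV_MAT_TYPE(_src->type) == CV_64FC2) && (CV_MAT_TYPE(_dst->type) == CV_32FC2 || CV_MAT_TYPE(_dst->type) == CV_64FC2) in function 'cvUndistortPointsInternal'
```

```bash
python3 - <<'E'
from m import *
for n,pv in(("top",(278.9,199)),("scene",(305.9,221.3))):
    z=np.load(n+"1.npz"); im,d=z["im"],z["d"]; c={k:z[k] for k in("intrinsics","D","R","t")}
    print(n,"pivot",plane(pv,.071,c).round(4),deep(pv,d,c).round(4))
    if n=="top":
        print("bearing",plane((316.1,156.6),.013,c).round(4))
        Q=deep(np.argwhere(np.ones(d.shape))[:,::-1],d,c); S=(np.hypot(Q[:,0]-.631,Q[:,1]-.166)<.036)&(Q[:,2]>.009)&(Q[:,2]<.02); print(cv2.minEnclosingCircle(Q[S,:2].astype(np.float32)),(Q[S].min(0)+Q[S].max(0))/2)
E
```

```text
top pivot [[0.4284 0.1852 0.071 ]] [[0.4289 0.1856 0.0696]]
bearing [[0.6282 0.1629 0.013 ]]
((0.628429114818573, 0.16302604973316193), 0.026732541620731354) [0.62847566 0.16434208 0.01433305]
scene pivot [[0.428  0.1903 0.071 ]] [[0.4289 0.1899 0.0698]]
```

In the top view the bearing relative to the pivot is 201 mm at -0.112 rad, against a nominal 200 mm and a tool angle of -0.107. That is aligned, so I'll go straight down.

To row units: 4.1 cm / 75 = 0.0547, 3.8 cm / 75 = 0.0507.

{"method": "play_rows", "body": {
  "increments": "-0.0013 -0.0013 0.0133 0 0.64; -0.0013 -0.0013 0.0267 0 0.64; -0.0013 -0.0013 0.0373 0 0.64; -0.0013 -0.0013 0.0453 0 0.64; -0.0013 -0.0013 0.0507 0 0.64; -0.0013 -0.0013 0.0547 0 0.64; -0.0013 -0.0013 0.0547 0 0.64; -0.0013 -0.0013 0.0547 0 0.64"
}}

```text
time_s: 16.88
position: [0.5293, 0.1776, 0.0246]
tool_rot: [3.141, -0.0, 3.033]
force: [-0.1, 0.2, -0.7]
opening: 0.0544
finger_force: 10.9
```

```bash
python3 go.py .528,.1797,.0235,3.031; python3 - <<'E'
from m import *
im,d,c=grab("top")
Q=deep(np.argwhere(np.ones(d.shape))[:,::-1],d,c); S=(np.hypot(Q[:,0]-.628,Q[:,1]-.164)<.036)&(Q[:,2]>.011)&(Q[:,2]<.018); print(S.sum(),cv2.minEnclosingCircle(Q[S,:2].astype(np.float32)),(Q[S].min(0)+Q[S].max(0))/2)
cv2.imwrite("pics/t7.png",cv2.resize(im[120:220,260:360],(500,500),interpolation=2)[...,::-1])
E
```

```text
t 16.88 p [0.5293 0.1776 0.0246] rpy [ 3.141 -0.     3.033] open 0.0544 ff 10.9 F [-0.1  0.2 -0.7]
(0.528, 0.1797, 0.0235, 3.031) -> [0.16 0.19 0.11] turn 0.002
99 ((0.6273932456970215, 0.16259504854679108), 0.02605658955872059) [0.62694119 0.16323486 0.01443786]
```

View pics/t7.png

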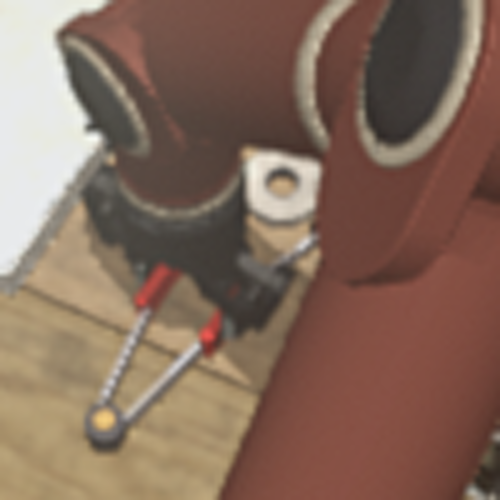

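The bearing is undisturbed at crop (282,187), the pivot is at (105,420), and there is no contact force. I'll close the jaws.

{"method": "play_rows", "body": {
  "increments": "0 0 0 0 0.6; 0 0 0 0 0.57; 0 0 0 0 0.54; 0 0 0 0 0.51; 0 0 0 0 0.48; 0 0 0 0 0.45; 0 0 0 0 0.42; 0 0 0 0 0.42; 0 0 0 0 0.42; 0 0 0 0 0.42",
  "grip_force": 70
}}

```text
time_s: 17.77
position: [0.5294, 0.1775, 0.0247]
tool_rot: [3.142, 0.0, 3.033]
force: [-0.4, -1.9, -0.2]
opening: 0.0417
finger_force: 70.5
```

To row units: -4 cm / 75 = -0.0533, -3.5 cm / 75 = -0.0467.

{"method": "play_rows", "body": {
  "increments": "0 0 -0.004 0 0.42; 0 0 -0.0107 0 0.42; 0 0 -0.02 0 0.42; 0 0 -0.0333 0 0.42; 0 0 -0.0467 0 0.42; 0 0 -0.0533 0 0.42; 0 0 -0.0533 0 0.42; 0 0 -0.0533 0 0.42"
}}

```text
time_s: 18.43
position: [0.5296, 0.1775, 0.0652]
tool_rot: [3.141, 0.001, 3.033]
force: [0.4, 0.3, -3.0]
opening: 0.0415
finger_force: 70.9
```

```bash
python3 go.py; python3 - <<'E'
from m import *
im,d,c=grab("top")
Q=deep(np.argwhere(np.ones(d.shape))[:,::-1],d,c); S=(np.hypot(Q[:,0]-.628,Q[:,1]-.164)<.045)&(Q[:,2]>.009)&(Q[:,2]<.075); print(S.sum(),np.percentile(Q[S,2],[5,25,50,75,95]).round(4))
S&=Q[:,2]>.04; print(cv2.minEnclosingCircle(Q[S,:2].astype(np.float32)))
cv2.imwrite("pics/t8.png",cv2.resize(im[120:220,260:360],(500,500),interpolation=2)[...,::-1])
E
```

```text
t 18.43 p [0.5296 0.1775 0.0652] rpy [3.141e+00 1.000e-03 3.033e+00] open 0.0415 ff 70.9 F [ 0.4  0.3 -3. ]
160 [0.0418 0.0482 0.051  0.0536 0.0566]
((0.6159098148345947, 0.16213005781173706), 0.03368797525763512)
```

View pics/t8.png

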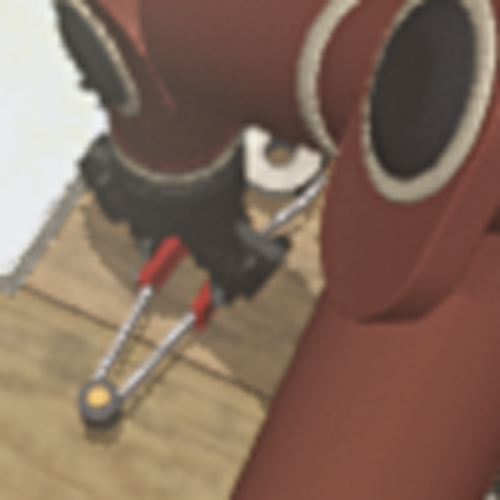

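The bearing is lifted in the jaws at crop (278,160), z ≈ 0.04. I'll raise it and carry it over the pan.

To row units: -10.5 cm / 75 = -0.14, -10.3 cm / 75 = -0.1373.

{"method": "play_rows", "body": {
  "increments": "0 0 -0.0067 0 0.42; 0 0 -0.02 0 0.42; 0 0 -0.04 0 0.42; 0 0 -0.0627 0 0.42; 0 0 -0.0867 0 0.42; 0 0 -0.1093 0 0.42; 0 0 -0.1267 0 0.42; 0 0 -0.1373 0 0.42; 0 0 -0.14 0 0.42; 0 0 -0.14 0 0.42"
}}

```text
time_s: 19.32
position: [0.5294, 0.1774, 0.17]
tool_rot: [3.142, 0.001, 3.033]
force: [-0.4, 1.3, -2.7]
opening: 0.0416
finger_force: 71.0
```

To row units: 14.8 cm / 75 = 0.1973, 13.3 cm / 75 = 0.1773.

{"method": "play_rows", "body": {
  "increments": "0.0013 0.0067 0 0 0.42; 0.004 0.02 0 0 0.42; 0.0067 0.04 0 0 0.42; 0.0107 0.0627 0 0 0.42; 0.0147 0.0867 0 0 0.42; 0.0187 0.1107 0 0 0.42; 0.0227 0.1333 0 0 0.42; 0.0267 0.156 0 0 0.42; 0.0307 0.1773 0 0 0.42; 0.0333 0.1973 0 0 0.42"
}}

```text
time_s: 20.15
position: [0.519, 0.3297, 0.1687]
tool_rot: [3.141, -0.002, 3.035]
force: [-0.2, 0.2, -2.7]
opening: 0.0414
finger_force: 71.0
```

```bash
python3 go.py .517,.374,.17,3.033
```

```text
t 20.15 p [0.519  0.3297 0.1687] rpy [ 3.141e+00 -2.000e-03  3.035e+00] open 0.0414 ff 71.0 F [-0.2  0.2 -2.7]
(0.517, 0.374, 0.17, 3.033) -> [ 0.67  4.38 -0.13] turn 0.002
```

To row units: 4.3 cm / 75 = 0.0573, 2.7 cm / 75 = 0.036.

{"method": "play_rows", "body": {
  "increments": "0.0027 0.0187 0 0 0.42; 0.0053 0.036 0 0 0.42; 0.008 0.0493 0 0 0.42; 0.0093 0.0573 0 0 0.42; 0.0093 0.0573 0 0 0.42; 0.0093 0.0573 0 0 0.42; 0.0093 0.0573 0 0 0.42; 0.0093 0.0573 0 0 0.42; 0.0093 0.0573 0 0 0.42; 0.0093 0.0573 0 0 0.42"
}}

```text
time_s: 20.98
position: [0.5186, 0.3701, 0.1697]
tool_rot: [-3.141, 0.0, 3.032]
force: [-1.2, -0.3, -1.6]
opening: 0.0416
finger_force: 71.0
```

```bash
python3 go.py; python3 - <<'E'
from m import *
for n in("top","scene"):
    im,d,c=grab(n); h=cv2.cvtColor(im,cv2.COLOR_RGB2HSV)
    Q=deep(np.argwhere(np.ones(d.shape))[:,::-1],d,c); I=h.reshape(-1,3)
    S=(np.hypot(Q[:,0]-.616,Q[:,1]-.362)<.045)&(Q[:,2]>.10)&(Q[:,2]<.17)&(I[:,2]>110)&(I[:,1]<60)
    if S.sum(): print(n,S.sum(),np.percentile(Q[S],[2,50,98],axis=0).round(3).tolist())
    cv2.imwrite(f"pics/{n}9.png",im[...,::-1]); 
    if n=="top": A=im[60:240,190:400]
    else: B=im[140:320,160:370]
cv2.imwrite("pics/f9.png",cv2.resize(np.hstack([A,B]),(798,342),interpolation=2)[...,::-1])
E
```

```text
t 20.98 p [0.5186 0.3701 0.1697] rpy [-3.141  0.     3.032] open 0.0416 ff 71.0 F [-1.2 -0.3 -1.6]
top 92 [[0.584, 0.328, 0.143], [0.596, 0.358, 0.155], [0.607, 0.389, 0.164]]
scene 15 [[0.587, 0.355, 0.143], [0.602, 0.392, 0.156], [0.615, 0.394, 0.166]]
```

View pics/f9.png

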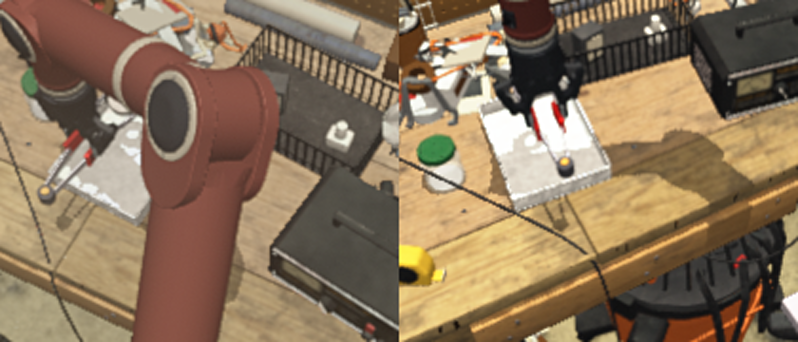

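Over the pan, the grip opening (41.6 mm), the pad force and the load of about 2.6 N (tongs plus bearing) are unchanged. The arm is still, and the pan and jar positions look good. I'll settle briefly and hand in.

{"method": "play_rows", "body": {
  "increments": "0 0 0 0 0.42; 0 0 0 0 0.42; 0 0 0 0 0.42; 0 0 0 0 0.42; 0 0 0 0 0.42; 0 0 0 0 0.42"
}}

```text
time_s: 21.58
position: [0.5182, 0.3708, 0.1697]
tool_rot: [3.142, -0.0, 3.033]
force: [-0.4, -0.4, -3.0]
opening: 0.0418
finger_force: 71.0
```

```bash
python3 go.py; python3 -c "
from station import bot; print(bot.finish_job())"
```

```text
t 21.58 p [0.5182 0.3708 0.1697] rpy [ 3.142 -0.     3.033] open 0.0418 ff 71.0 F [-0.4 -0.4 -3. ]
the job is handed in; nothing more can be done
None
```

I handed the job in at 21.6 s, with no verdict returned: the jar stands released on the coaster about 2 mm off centre, and the tongs hold the bearing about 14 cm above the bench over the pan's middle; the arm hid the bearing in the last pictures, so that position comes from the arm pose and the unchanged grip and load.

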